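# Weigh a sealed tape case in the hand and dock it as full or empty

## Robot

A 7-joint arm with a two-finger parallel gripper is mounted at the origin on a cart in front of the work surface, level with it; the furniture and walls round the work are solid. World frame = base frame: x ahead of the robot, y to its left, z up, the work surface at z = 0. Lengths are in m, angles in rad, forces in N, time in s.
With the tool pointing down it reaches from about 0.35 to 0.9 m from the base axis. Payload 19.9 kg.
Tool frame: the origin (TCP) lies on the centre line of the jaws, within the pads' length; the fingertips stand 19 mm ahead of it and the grasp point (between the pads) is the TCP; z points along the fingers, y is the direction in which the jaws open and shut (so a half turn about z gives the same grasp; the last joint's range is limited). The gripper opens to 85 mm and grips with 20 to 120 N. Pads are 22 mm wide; open, the fingers measure 114 mm over their backs; the gripper's body (76 mm by 85 mm) begins 54 mm behind the grasp point. The pads swing forward as they close: fully open they stand 13 mm farther back than shut.
Start: joints at [-0.042, 0.417, -0.01, 1.614, 0.005, 1.111, -0.053], TCP at [0.625, 0, 0.229] pointing down, gripper open.
Joint ranges: [-2.81, 2.81], [-0.39, 2.02], [-1.27, 1.25], [0.06, 2.57], [-1.19, 4.33], [0.19, 2], [-2.82, 2.82]. Speed limits (rad/s): [1.89, 1.89, 2.39, 2.39, 3.01, 3.01, 3.01].

## Interface

Orientations are given as a unit quaternion [x, y, z, w].
In Python, from plant import movep, move_linear, move_j, open_jaws, close_gripper, sleep, ik, read_state, grab_frame, PlanningError, job_done gives the robot as it stands. The module is installed in compiled form; this text tells all that it offers. Calls block until the motion is done:
- movep(position, orientation): joint-space move of the TCP to a pose.
- move_linear(position, frame=None, feed=0.15, until_force=None): straight line of the TCP; frame=None keeps the orientation; feed is the mean speed in m/s. With until_force (N) it stops when the force on the tool has changed by that much, and returns True; else False.
- move_j(angles): joint-space move.
- open_jaws() and close_gripper(force=None): open the fingers fully, or close them until they stop; force is the grip in N (None keeps the last).
- sleep(seconds).
- ik(position, orientation): joint angles nearest the present ones, or None.
- read_state(): the state.
- grab_frame(name): name is "scene" or "side" or "wrist"; returns a dict with "pixels" (480x640x3 uint8, red, green, blue), "z_map" (480x640 float32, m along the optical axis (not along the pixel's ray), 0 where there is no reading), "K" (3x3 intrinsics, pixels), "R" (3x3) and "t" (3): a world point X has camera coordinates R X + t. Camera axes: x right, y down, z forward; pixel columns grow to the right and rows downward; lengths in m; the calibration is good to about 2 mm. The wrist camera is an equidistant fisheye: a pixel r from the principal point sees the ray r / f radians off the axis. A picture is of the moment at which its call begins.
A pose or a line that the arm cannot do raises PlanningError and nothing moves.
- job_done(): hands the job in, once; it reports no verdict.
The state is a dict: "time_s": time; "qpos": joint angles; "joint_velocities": joint speeds; "tau": joint torques, N m; "ee_pos": TCP position; "orientation": TCP orientation; "contact_force": force on the tool from outside, world axes, zero at the start; "torque": the same for the moment, N m; "opening": finger opening in m.
Only numpy, scipy, OpenCV 4.12 (cv2) and the standard library are available. Lean on these libraries where they do the work, as an engineer would, in place of code of your own. Each camera call takes 0.05 s, during which the arm holds its last target.

## Task

Lift the sealed grey cartridge case just clear of the desk and hold it still for about a second to feel whether it is heavy (full, about 550 g) or light (empty, about 170 g). Then lay it flat in the lane of the orange dock if it is heavy, of the blue dock if it is light, and slide it along until it has pushed the black follower plate fully home onto its stop, which has to be felt for; press it firmly there for about half a second, with 10 to 18 N, let go and leave it there. Leave the other dock's follower, the roll of tape and the splicing block as they are.

Things in the scene. Friction and masses are not known exactly. Their poses are not given: they have to be found in the camera images.
- case: sealed grey plastic case, black seam, white label on top: 84 mm long (x), 50 wide (y), 42 high, lying flat. Origin: centre of its underside. Both ends alike. Weighs 0.15 to 0.19 kg empty, 0.47 to 0.63 full; over 0.33 is full. The contents are loose by about 1.5 mm; which it is differs from start to start and cannot be seen. Grasp across its width, above the rails
- dock_orange: fixed orange dock for the heavy (full) case. Plate 150x86x4 mm with a level lane along its x (x -68 to 66 mm, floor = plate top) between two orange rails 55 mm apart: inner faces upright to 11 mm over the desk, then lips flaring out at 45 degrees to 18 mm, so the case can be laid in from above. Open at the front (-x); rear wall 40 mm high, x 67 to 75 mm. Origin: centre of the underside. Docks differ only in colour and place
- dock_blue: fixed blue dock for the light (empty) case. Plate 150x86x4 mm with a level lane along its x (x -68 to 66 mm, floor = plate top) between two blue rails 55 mm apart: inner faces upright to 11 mm over the desk, then lips flaring out at 45 degrees to 18 mm, so the case can be laid in from above. Open at the front (-x); rear wall 40 mm high, x 67 to 75 mm. Origin: centre of the underside. Docks differ only in colour and place
- follower_orange: black plate across the orange lane, 46 mm wide, 36 high, with a rubber pad (20 to 34 mm up) that meets the case; origin under its middle, pad face 3 mm towards -x. Slides 18 to 30 mm to a hidden firm stop, origin then anywhere 46 to 64 mm along the dock's x: feel for it. 3 N friction, no spring. Seated: over 8 N for 0.2 s; over 25 N damages it. Stop stiffness 3 to 10 N per mm: go slowly
- follower_blue: black plate across the blue lane, 46 mm wide, 36 high, with a rubber pad (20 to 34 mm up) that meets the case; origin under its middle, pad face 3 mm towards -x. Slides 18 to 30 mm to a hidden firm stop, origin then anywhere 46 to 64 mm along the dock's x: feel for it. 3 N friction, no spring. Seated: over 8 N for 0.2 s; over 25 N damages it. Stop stiffness 3 to 10 N per mm: go slowly
- roll_green: bystander: loose roll of green paper tape lying flat, 119 mm across, 13 mm high; origin: centre of its underside. Leave it alone
- splicing_block: bystander: loose bright aluminium splicing block, 26 x 115 x 13 mm, long along its y; origin: centre of its underside. Leave it alone

How it is judged:
By the outcome, as a careful person would: the job done as asked, in the order asked, and still so for the second after the job is handed in, with the robot touching nothing.
It also fails if it takes over 53 s, if anything falls off the work surface, if the arm or the gripper's body presses on something with over 40 N, if the wrist force passes 120 N, or if a joint passes its speed limit or range.

## Working session

There is one attempt and no reset: what is moved stays moved. The work goes in short steps, each a Python script; the robot and the scene stay as the last script left them, time stands still between calls to the robot, and variables do not carry over. Pictures are saved under pics/ and viewed, and the job is handed in when it is done.

```bash
mkdir -p pics
python3 - <<'E'
from plant import *
import cv2,numpy as np
for n in ("scene","side","wrist"):
    f=grab_frame(n); cv2.imwrite(f"pics/{n}0.png",f["pixels"][:,:,::-1]); np.savez(f"{n}0.npz",**f)
    print(n,f["K"].tolist(),f["R"].round(3).tolist(),f["t"])
s=read_state();print({k:np.round(v,3) for k,v in s.items()})
E
```

```text
scene [[560.0784734604034, 0.0, 317.27701814962734], [0.0, 560.0784734604034, 234.46413347741444], [0.0, 0.0, 1.0]] [[-0.887, -0.462, -0.017], [-0.297, 0.598, -0.744], [0.354, -0.655, -0.668]] [0.46344047 0.19099324 0.85645638]
side [[606.3325298237194, 0.0, 327.8107487120136], [0.0, 606.3325298237194, 236.06006657679532], [0.0, 0.0, 1.0]] [[0.983, -0.181, 0.004], [-0.083, -0.471, -0.878], [0.161, 0.863, -0.478]] [-0.5383427   0.07673103  1.06135935]
wrist [[371.64829954431775, 0.0, 328.48933990784036], [0.0, 371.64829954431775, 236.10931115147335], [0.0, 0.0, 1.0]] [[1.0, -0.001, -0.0], [-0.001, -0.953, 0.304], [-0.001, -0.304, -0.953]] [-0.6238948  -0.03830115  0.38003644]
{'time_s': np.float64(0.15), 'qpos': array([-0.041,  0.418, -0.01 ,  1.614,  0.005,  1.111, -0.053]), 'joint_velocities': array([-0.001, -0.001, -0.001, -0.003,  0.   , -0.002,  0.001]), 'tau': array([ 0.0000e+00, -8.6474e+01,  6.7900e-01, -4.3506e+01,  1.9000e-02,
        6.0000e-03, -0.0000e+00]), 'ee_pos': array([0.625, 0.   , 0.229]), 'orientation': array([ 0.707,  0.707, -0.   , -0.   ]), 'contact_force': array([0.241, 0.383, 0.171]), 'torque': array([0.039, 0.021, 0.023]), 'opening': np.float64(0.085)}
```

View pics/scene0.png

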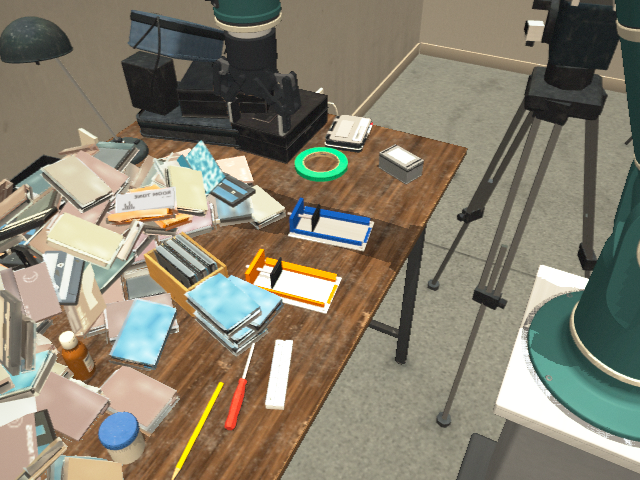

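View pics/side0.png

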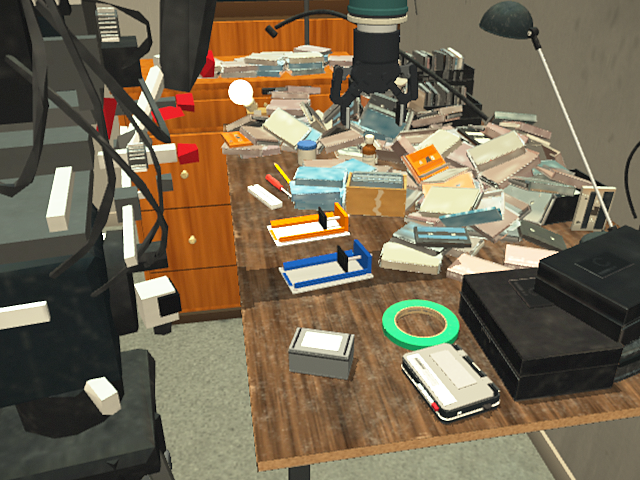

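View pics/wrist0.png

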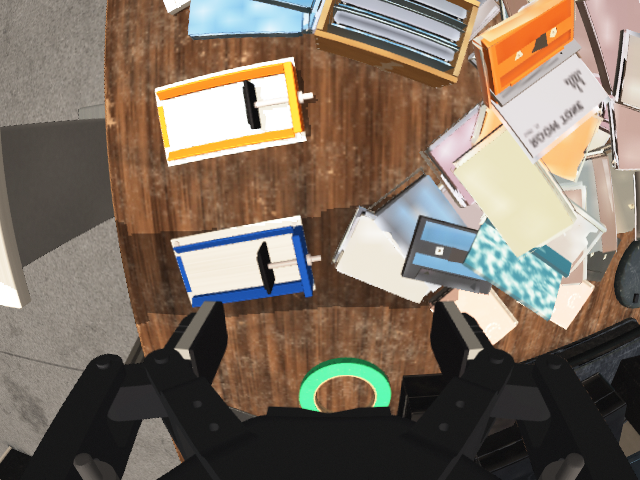

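The scene view shows the case at about (400,160), the blue dock at (330,225), the orange dock at (292,280) and the tape at (320,163). The splicing block is at (280,375). Next I'll build an orthographic top view from the depth data.

```bash
cat > h.py <<'E'
import numpy as np,cv2
def cloud(f,wrist=False):
    z=f["z_map"].astype(float); K=f["K"]; v,u=np.mgrid[0:480,0:640].astype(float)
    a=(u-K[0,2])/K[0,0]; b=(v-K[1,2])/K[1,1]
    if wrist:
        r=np.hypot(a,b)+1e-9; s=np.tan(np.minimum(r,1.5))/r; a=a*s;b=b*s
    P=np.stack([a*z,b*z,z],-1)
    W=(P-f["t"])@f["R"]; W[z==0]=np.nan
    return W
def ortho(W,C,x0,x1,y0,y1,s=0.001,scale=1):
    # image: col = y decreasing? use x up -> row, y left -> col
    m=np.isfinite(W[...,0])&(W[...,0]>x0)&(W[...,0]<x1)&(W[...,1]>y0)&(W[...,1]<y1)&(W[...,2]<0.15)
    P=W[m];c=C[m];o=np.argsort(P[:,2]);P=P[o];c=c[o]
    img=np.zeros((int((x1-x0)/s)+1,int((y1-y0)/s)+1,3),np.uint8)
    for d in (0,1):
      for e in (0,1):
        r=np.clip(((x1-P[:,0])/s).astype(int)+d,0,img.shape[0]-1);q=np.clip(((y1-P[:,1])/s).astype(int)+e,0,img.shape[1]-1)
        img[r,q]=c[:,::-1]
    return img
E
python3 - <<'E'
from h import *
for n in ("scene","side","wrist"):
    f=dict(np.load(n+"0.npz")); W=cloud(f,n=="wrist"); 
    img=ortho(W,f["pixels"],0.35,0.9,-0.35,0.4)
    cv2.imwrite(f"pics/ortho_{n}.png",img)
    m=np.abs(W[...,2])<0.004;print(n,np.nanmedian(W[m][:,2]))
E
```

```text
scene 0.00020145707675023767
side 0.0004064056308768608
wrist 0.000972920426892649
```

View pics/ortho_scene.png

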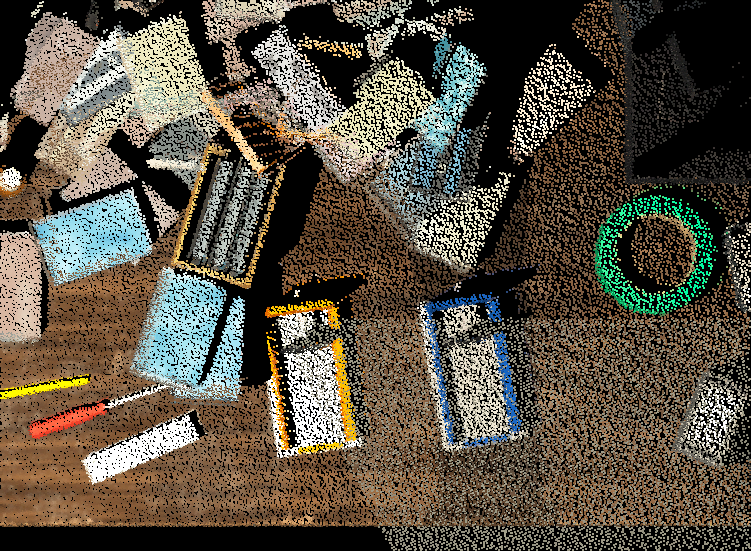

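View pics/ortho_side.png

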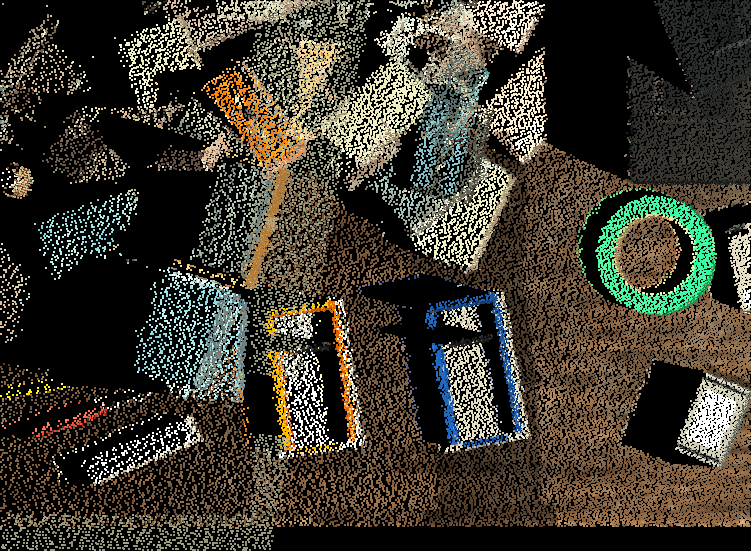

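View pics/ortho_wrist.png

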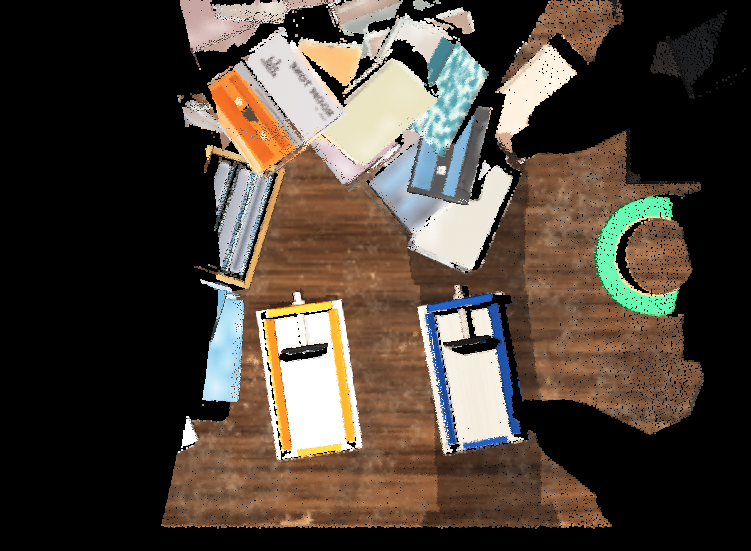

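```bash
cat > fit.py <<'E'
from h import *
from scipy.optimize import minimize
def dockfit(W,c0):
    # fit rail/lip points (z 9..19mm) & rear wall to model footprint
    pass
for n in ("scene","side","wrist"):
    f=dict(np.load(n+"0.npz")); W=cloud(f,n=="wrist"); C=f["pixels"].astype(int); hsv=cv2.cvtColor(f["pixels"],cv2.COLOR_RGB2HSV)
    print("==",n)
    x,y,z=W[...,0],W[...,1],W[...,2]
    m=(x>.4)&(x<.57)&(y>-.42)&(y<-.25)&(z>.037)&(z<.048)
    if m.sum()>50:
        P=W[m][:,:2].astype(np.float32); r=cv2.minAreaRect(P*1000); print("case",np.round(r[0],1),np.round(r[1],1),r[2],m.sum(),"z",np.median(W[m][:,2]))
    for name,(a,b),(h0,h1),y0 in (("orange",(0,0),(10,28),.09),("blue",(0,0),(105,125),-.07)):
        reg=(x>.42)&(x<.63)&(abs(y-y0)<.08)
        col=(hsv[...,0]>=h0)&(hsv[...,0]<=h1)&(hsv[...,1]>170)
        # hue mask
        mm=reg&col&(z>.002)&(z<.055)
        P=W[mm]; 
        r=cv2.minAreaRect((P[:,:2]*1000).astype(np.float32)); print(name,"coloured",np.round(r[0],1),np.round(r[1],1),round(r[2],2),mm.sum(), "z hist",np.histogram(P[:,2],bins=[0,.003,.006,.01,.014,.019,.03,.038,.043,.05])[0])
        wl=mm&(z>.037)&(z<.044);print(" wall top mean",W[wl].mean(0).round(4), cv2.fitLine((W[wl][:,:2]*1000).astype(np.float32),2,0,.01,.01).ravel().round(3))
        # all points above desk 2.5mm = plate incl.
        mm=reg&(z>.0025)&(z<.0195)&(abs(x-.535)<.1)
        P=W[mm];r=cv2.minAreaRect((P[:,:2]*1000).astype(np.float32)); print(" plate",np.round(r[0],1),np.round(r[1],1),round(r[2],2))
        dk=reg&(hsv[...,2]<60)&(z>.030)&(z<.040)
        if dk.sum()>5: print(" follower top",W[dk].mean(0).round(4),dk.sum(),cv2.minAreaRect((W[dk][:,:2]*1000).astype(np.float32)))
E
python3 fit.py
```

```text
== scene
case [ 481.1 -311.6] [55.9 87.1] 66.5519027709961 566 z 0.041108809616044406
orange coloured [534.7  89.7] [171.7 120.2] 4.51 1241 z hist [ 14 117 217 256 329  99  97 104   6]
 wall top mean [0.5921 0.1032 0.0393] [ 1.70000e-02 -1.00000e+00  5.92054e+02  1.03161e+02]
 plate [530.7  90.1] [159.4 190. ] 89.37
 follower top [0.5504 0.1005 0.0361] 68 ((550.8060302734375, 99.32087707519531), (5.377403736114502, 40.17816162109375), 7.713068008422852)
blue coloured [530.5 -72.5] [146.3  76. ] 10.42 937 z hist [ 10  81 213 220 223  60  57  73   0]
 wall top mean [ 0.5981 -0.0572  0.0393] [ 1.89000e-01 -9.82000e-01  5.98072e+02 -5.71970e+01]
 plate [535.2 -69.6] [158.5 189.5] 89.73
 follower top [ 0.5583 -0.0637  0.0367] 56 ((558.9862060546875, -66.45130157470703), (5.8630547523498535, 46.01365280151367), 11.436229705810547)
== side
case [ 480.5 -312.6] [54.8 84.5] 67.58607482910156 1476 z 0.04156661248275084
orange coloured [541.  107.4] [186.9 108.1] 8.02 961 z hist [  4  60 214 237 226  67  66  64  17]
 wall top mean [0.5966 0.1077 0.0396] [3.24000e-01 9.46000e-01 5.96636e+02 1.07
[... 641 characters left out ...]
9  170   91  933 1345   70   53  594    8]
 wall top mean [0.593  0.1035 0.0399] [ 1.00000e-02 -1.00000e+00  5.92997e+02  1.03511e+02]
 plate [532.5  90. ] [193.9 159.5] 0.07
 follower top [0.5531 0.0957 0.0366] 159 ((552.20068359375, 95.4610595703125), (5.808966159820557, 44.25227737426758), 6.884905815124512)
blue coloured [528.8 -71.8] [149.6  73.5] 10.06 2567 z hist [   1  134  132  653 1015   90   64  478    0]
 wall top mean [ 0.5979 -0.0586  0.0399] [ 1.51000e-01 -9.88000e-01  5.97892e+02 -5.85720e+01]
 plate [532.5 -68.6] [194.7 156.8] 0.07
 follower top [ 0.5606 -0.0648  0.0362] 153 ((559.2422485351562, -65.21732330322266), (5.886838436126709, 44.47171401977539), 10.226286888122559)
```

```bash
cat > fit2.py <<'E'
from h import *
from scipy.optimize import least_squares
def run(files):
  for n,fn in files:
    f=dict(np.load(fn)); W=cloud(f,n=="wrist"); hsv=cv2.cvtColor(f["pixels"],cv2.COLOR_RGB2HSV)
    P0=W.reshape(-1,3)*1000; H=hsv.reshape(-1,3)
    for name,(h0,h1),g in (("orange",(8,30),(527,91,np.radians(8))),("blue",(100,128),(530,-72.5,np.radians(10)))):
        col=(H[:,0]>=h0)&(H[:,0]<=h1)&(H[:,1]>150)
        p=np.array(g)
        def loc(p,Q):
            c,s=np.cos(p[2]),np.sin(p[2]); d=Q[:,:2]-p[:2]
            return np.c_[d[:,0]*c+d[:,1]*s,-d[:,0]*s+d[:,1]*c,Q[:,2]]
        for it in range(6):
            L=loc(p,P0)
            tol=5 if it<3 else 3
            a=col&(L[:,2]>11.5)&(L[:,2]<17)&(abs(L[:,0]+5)<60)&(abs(abs(L[:,1])-27.5-(L[:,2]-11))<tol)
            w=col&(L[:,2]>37.5)&(L[:,2]<42)&(abs(L[:,0]-71)<8)&(abs(L[:,1])<40)
            A,B=P0[a],P0[w]
            def res(p):
                LA=loc(p,A);LB=loc(p,B)
                return np.r_[abs(LA[:,1])-27.5-(LA[:,2]-11),(LB[:,0]-71)]
            r=least_squares(res,p,loss="soft_l1",x_scale=[1,1,.01]);p=r.x
        L=loc(p,P0)
        LA=L[a]
        # follower
        d=(H[:,2]<70)&(L[:,2]>32)&(L[:,2]<40)&(abs(L[:,1])<26)&(L[:,0]>0)&(L[:,0]<60)
        print(n,name,p[:2].round(1),np.degrees(p[2]).round(2),"n",(LA[:,1]>0).sum(),(LA[:,1]<0).sum(),w.sum(),"res",np.abs(r.fun).mean().round(2),
          "wall x pct",np.percentile(L[w][:,0],[3,97]).round(1),"wall y",np.percentile(L[w][:,1],[1,99]).round(1),"foll x",np.percentile(L[d][:,0],[5,50,95]).round(1),"y",np.percentile(L[d][:,1],[2,98]).round(1))
if __name__=="__main__": run([(n,n+"0.npz") for n in ("scene","side","wrist")])
E
python3 fit2.py
```

```text
scene orange [522.1  89.7] 7.34 n 43 181 117 res 1.61 wall x pct [67.4 75.2] wall y [-29.8  34.3] foll x [27.6 29.1 31.9] y [-13.4  23.7]
scene blue [529.2 -74.7] 10.88 n 0 143 84 res 1.56 wall x pct [67.1 74.7] wall y [-28.8  35.3] foll x [28.4 30.4 33. ] y [-19.8  23.8]
side orange [520.7  88.5] 5.07 n 84 45 62 res 1.68 wall x pct [67.  75.7] wall y [-27.7  35.6] foll x [27.7 29.3 33.3] y [-19.   16.6]
side blue [527.8 -74.6] 7.53 n 124 47 89 res 1.69 wall x pct [66.7 75.7] wall y [-28.   35.7] foll x [28.1 30.7 34.9] y [-19.9  18.9]
wrist orange [521.8  91.3] 8.16 n 733 698 585 res 1.29 wall x pct [67.4 74.4] wall y [-31.7  31.3] foll x [28.1 32.5 33.3] y [-21.4  20.8]
wrist blue [528.5 -72. ] 10.18 n 404 595 484 res 1.3 wall x pct [67.3 74.6] wall y [-31.3  32.7] foll x [28.8 33.5 34.2] y [-20.2  23. ]
```

Run:
```python
from h import *
for n in ("scene","side"):
    f=dict(np.load(n+"0.npz")); W=cloud(f)
    x,y,z=W[...,0],W[...,1],W[...,2]
    m=(np.hypot(x-.481,y+.312)<.06)&(z>.038)&(z<.046)
    m=cv2.morphologyEx(m.astype(np.uint8),cv2.MORPH_OPEN,np.ones((3,3)))>0
    P=W[m][:,:2]*1000
    for it in range(1):
        r=cv2.minAreaRect(P.astype(np.float32));print(n,r)
    # trimmed extents per yaw
    best=min((np.ptp(np.percentile(q:=P@np.array([[np.cos(t),-np.sin(t)],[np.sin(t),np.cos(t)]]),[1,99],axis=0),axis=0).prod(),t) for t in np.radians(np.arange(-45,45,.25)))
    print(np.degrees(best[1]))
    # nearby objects: anything above 8mm within 120 mm
    k=(np.hypot(x-.481,y+.312)<.15)&(z>.006)&(np.hypot(x-.481,y+.312)>.055)
    if k.sum(): print("near",W[k].min(0),W[k].max(0),k.sum())
    # obstacles near orange
    k=(x>.45)&(x<.62)&(y>.135)&(y<.2)&(z>.006); print("blueboxes", W[k][:,1].min() if k.any() else None, np.percentile(W[k][:,1],[2]), np.percentile(W[k][:,2],[50,99]))
```

```text
scene ((481.5052490234375, -311.22802734375), (52.899295806884766, 87.0057373046875), 67.6431884765625)
-23.25
near [ 0.58496062 -0.40437964  0.00602997] [ 0.63041154 -0.21917868  0.03055607] 580
blueboxes 0.14923883371502114 [0.15413585] [0.0531332 0.0717997]
side ((480.50433349609375, -312.69976806640625), (54.81159973144531, 84.36632537841797), 67.80879974365234)
-21.0
near [ 0.58504449 -0.40967542  0.00600194] [ 0.63078017 -0.22047615  0.03038147] 1439
blueboxes 0.14454943988573493 [0.149249] [0.0505658 0.0710097]
```

```bash
cat >> h.py <<'E'
def quat(th):  # tool down, tool y at angle th (rad) in world xy
    from scipy.spatial.transform import Rotation as R
    y=np.array([np.cos(th),np.sin(th),0]);z=np.array([0,0,-1.]);x=np.cross(y,z)
    return R.from_matrix(np.c_[x,y,z]).as_quat()
E
python3 - <<'E'
from plant import *
from h import *
for o in (0,180):
    for nm,p,y in (("case",(.481,-.312,.12),-22.3),("or",(.5218-.02,.088,.06),8.16),("bl",(.5085,-.075,.06),10.2)):
        q=ik(list(p),list(quat(np.radians(y+90-o))));print(o,nm,None if q is None else np.round(q,2))
f=dict(np.load("wrist0.npz"));print(-f["R"].T@f["t"])
E
```

```text
0 case [ 0.61  0.46 -0.11  1.84  0.06  0.85  1.65]
0 or [ 0.05  0.48 -0.34  2.02  0.24  0.69  1.27]
0 bl [ 0.34  0.48 -0.3   2.01  0.22  0.69  1.65]
180 case [ 0.18  0.49  0.44  1.85 -0.26  0.86 -1.21]
180 or [-0.4   0.46  0.2   2.03 -0.14  0.66 -1.54]
180 bl [-0.11  0.47  0.24  2.02 -0.18  0.67 -1.15]
[0.62412995 0.07851148 0.37341284]
```

Run:
```python
from plant import *
from h import *
movep([.481,-.312,.12],list(quat(np.radians(-22.3-90))))
f=grab_frame("wrist"); cv2.imwrite("pics/w1.png",f["pixels"][:,:,::-1]); np.savez("w1.npz",**f)
s=read_state();print(s["time_s"],s["ee_pos"],s["contact_force"])
W=cloud(f,True);x,y,z=W[...,0],W[...,1],W[...,2]
m=(np.hypot(x-.481,y+.312)<.06)&(z>.037)&(z<.047)
r=cv2.minAreaRect((W[m][:,:2]*1000).astype(np.float32));print(r,m.sum())
```

```text
1.55 [ 0.481969   -0.31105505  0.12016803] [ 0.57412751 -0.55865447  0.12949333]
((479.7156066894531, -311.5413818359375), (50.50537872314453, 84.20848083496094), 67.51661682128906) 9619
```

View pics/w1.png

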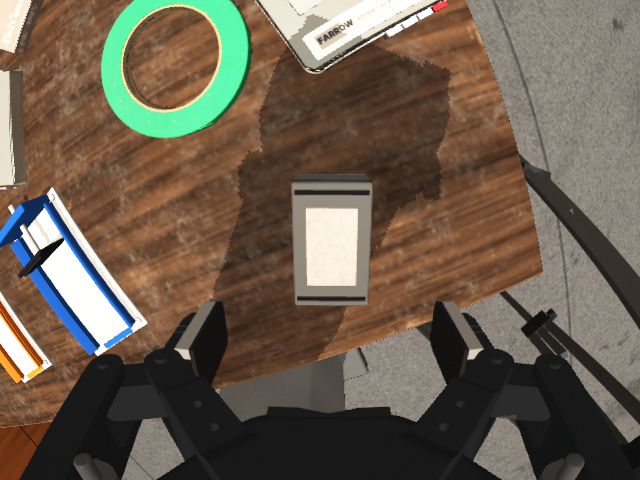

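The case sits centred at pixel (332,240), clear of its neighbours. The wrist fit gives its dimensions almost exactly. Next: grasp, lift and weigh.

Run:
```python
from plant import *
from h import *
q=list(quat(np.radians(-22.5-90)))
move_linear([.4797,-.3115,.08],q,feed=.15)
sleep(.3)
def F(n=5,dt=.05):
    L=[]
    for i in range(n):
        L.append(read_state()["contact_force"]);sleep(dt)
    return np.mean(L,0),np.std(L,0)
print("bias",*[v.round(2) for v in F()])
print(move_linear([.4797,-.3115,.039],q,feed=.08,until_force=15), read_state()["ee_pos"])
close_gripper(50)
s=read_state();print(s["time_s"],s["opening"],s["ee_pos"],s["contact_force"].round(2))
p=s["ee_pos"]
move_linear([p[0],p[1],p[2]+.015],feed=.04)
t0=read_state()["time_s"]
sleep(.3)
print("held",*[v.round(2) for v in F(12,.08)])
s=read_state();print(t0,s["time_s"],s["opening"],s["ee_pos"],s["torque"].round(3))
f=grab_frame("wrist"); cv2.imwrite("pics/w2.png",f["pixels"][:,:,::-1]); np.savez("w2.npz",**f)
```

```text
bias [-0.29 -0.34  0.03] [0.41 0.26 0.28]
False [ 0.47960775 -0.3116289   0.03890605]
3.9417 -0.00013166769916316473 [ 0.48055872 -0.31203015  0.04000069] [ 0.88 -0.18 11.77]
held [-0.03  0.02  0.21] [0.46 0.48 0.38]
4.4917 5.7917 -0.000602175975402212 [ 0.48055685 -0.31205092  0.05498872] [-0.014  0.031  0.048]
```

View pics/w2.png

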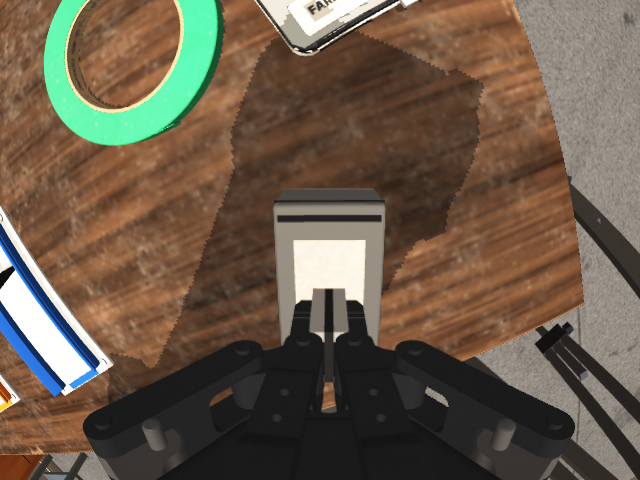

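The jaws closed empty (opening about 0), with the closed fingers over the case top at about (330,310). I'll check where the case and fingers are.

Run:
```python
from plant import *
from h import *
f=dict(np.load("w2.npz"));W=cloud(f,True);x,y,z=W[...,0],W[...,1],W[...,2]
m=(np.hypot(x-.481,y+.312)<.08)&(z>.034)&(z<.047)
r=cv2.minAreaRect((W[m][:,:2]*1000).astype(np.float32));print(r,m.sum(),np.median(z[m]))
for v,u in ((240,330),(280,330),(295,320),(310,316),(310,342),(325,342),(330,370),(360,370),(300,345)): print(v,u,W[v,u].round(4))
for n in("scene","side"):
    g=grab_frame(n);cv2.imwrite(f"pics/{n}2.png",cv2.resize((g["pixels"][100:220,350:510] if n=="scene" else g["pixels"][270:430,230:430])[:,:,::-1],None,fx=4 if n=="scene" else 3.5,fy=4 if n=="scene" else 3.5))
```

```text
((484.6971130371094, -313.552734375), (50.31549835205078, 74.42150115966797), 67.57380676269531) 11542 0.04214933134426586
240 330 [ 0.5034 -0.3217  0.0421]
280 330 [ 0.4856 -0.3143  0.0429]
295 320 [ 0.4915 -0.3124  0.0676]
310 316 [ 0.4915 -0.311   0.079 ]
310 342 [ 0.4878 -0.3199  0.079 ]
325 342 [ 0.4888 -0.3199  0.0913]
330 370 [ 0.4519 -0.322   0.0418]
360 370 [ 0.4866 -0.327   0.1123]
300 345 [ 0.4874 -0.3212  0.0712]
```

View pics/side2.png

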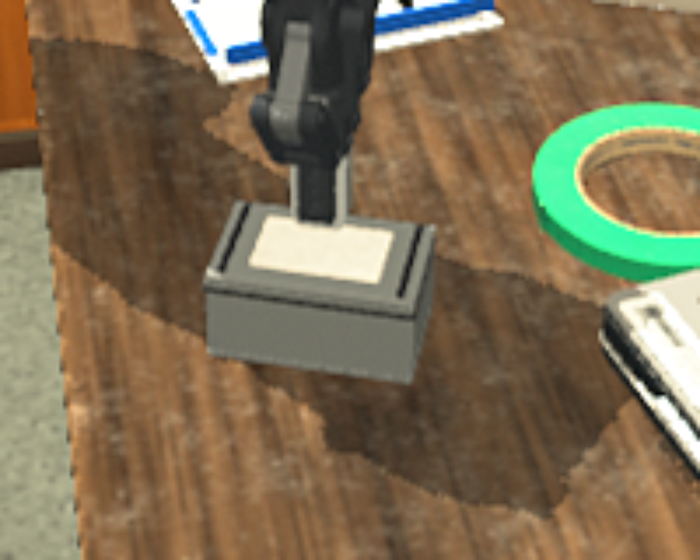

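Run:
```python
from plant import *
from h import *
f=grab_frame("wrist");W=cloud(f,True)
for v in range(270,300,2): print(v,[W[v,u].round(3).tolist() for u in (318,324,336,342)])
g=grab_frame("side");S=cloud(g)
p=read_state()["ee_pos"];c=g["R"]@p+g["t"];print("tcp px",(g["K"]@c/c[2])[:2], p)
x,y,z=S[...,0],S[...,1],S[...,2]
m=(np.hypot(x-p[0],y-p[1])<.02)&(z>.0445); print(np.percentile(z[m],[0,1,5,20]),m.sum())
print("wrist cam",-f["R"].T@f["t"])
cv2.imwrite("pics/w3.png",f["pixels"][240:400,230:430,::-1].repeat(3,0).repeat(3,1))
```

```text
270 [[0.492, -0.311, 0.043], [0.491, -0.314, 0.042], [0.489, -0.319, 0.042], [0.488, -0.321, 0.042]]
272 [[0.491, -0.311, 0.043], [0.49, -0.313, 0.043], [0.488, -0.318, 0.042], [0.487, -0.321, 0.043]]
274 [[0.49, -0.31, 0.042], [0.49, -0.313, 0.043], [0.487, -0.318, 0.042], [0.486, -0.32, 0.042]]
276 [[0.49, -0.31, 0.043], [0.488, -0.312, 0.042], [0.486, -0.318, 0.042], [0.485, -0.32, 0.042]]
278 [[0.488, -0.309, 0.042], [0.488, -0.312, 0.043], [0.485, -0.317, 0.042], [0.484, -0.32, 0.042]]
280 [[0.488, -0.309, 0.042], [0.487, -0.312, 0.043], [0.484, -0.317, 0.043], [0.483, -0.319, 0.042]]
282 [[0.486, -0.309, 0.042], [0.486, -0.311, 0.043], [0.484, -0.317, 0.043], [0.482, -0.319, 0.043]]
284 [[0.486, -0.308, 0.043], [0.485, -0.311, 0.042], [0.483, -0.316, 0.043], [0.482, -0.319, 0.043]]
286 [[0.485, -0.308, 0.043], [0.484, -0.311, 0.043], [0.481, -0.315, 0.041], [0.48, -0.318, 0.042]]
288 [[0.492, -0.311, 0.061], [0.491, -0.314, 0.061], [0.489, -0.318, 0.061], [0.488, -0.321, 0.061]]
290 [[0.492, -0.312, 0.064], [0.491, -0.314, 0.063], [0.489, -0.318, 0.063], [0.489, -0.321, 0.064]]
292 [[0.491, -0.311, 0.064], [0.491, -0.314, 0.064], [0.489, -0.318, 0.065], [0.488, -0.32, 0.064]]
294 [[0.492, -0.311, 0.066], [0.491, -0.314, 0.067], [0.489, -0.318, 0.066], [0.488, -0.32, 0.066]]
296 [[0.491, -0.311, 0.068], [0.491, -0.314, 0.068], [0.489, -0.318, 0.068], [0.488, -0.32, 0.068]]
298 [[0.492, -0.312, 0.071], [0.49, -0.314, 0.069], [0.489, -0.318, 0.07], [0.488, -0.32, 0.071]]
tcp px [321.34320281 333.36780033] [ 0.48055375 -0.31201689  0.05499457]
[0.05574181 0.05906546 0.06819201 0.09196369] 1539
wrist cam [ 0.5516307  -0.34096412  0.19979377]
```

View pics/w3.png

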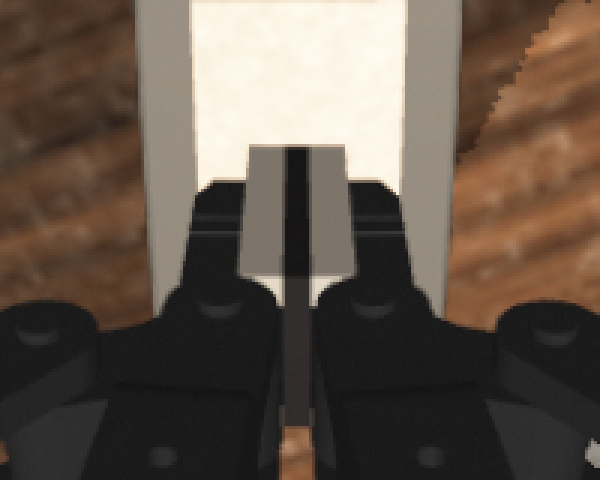

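The shut fingertips measure z≈0.060 while the reported TCP is 0.055. So they sit about 5 mm behind the reported TCP, not 19 mm ahead as stated, and the jaws passed over the case. The case hasn't moved. I'll regrasp about 29 mm lower using the measured tip height.

Run:
```python
from plant import *
from h import *
q=list(quat(np.radians(-22.5-90)))
def F(n=5,dt=.05):
    L=[]
    for i in range(n):
        L.append(read_state()["contact_force"]);sleep(dt)
    return np.mean(L,0),np.std(L,0)
move_linear([.4797,-.3115,.07],q,feed=.15)
open_jaws()
sleep(.2);print("bias",*[v.round(2) for v in F(6)])
print(move_linear([.4797,-.3115,.030],q,feed=.1,until_force=8))
f=grab_frame("wrist"); cv2.imwrite("pics/w4.png",f["pixels"][:,:,::-1]);np.savez("w4.npz",**f)
s=read_state();print(s["time_s"],s["opening"],s["ee_pos"],s["contact_force"].round(2))
```

```text
bias [ 0.17 -0.06 -0.14] [0.32 0.56 0.61]
False
8.175 0.08537355502045015 [ 0.47988064 -0.31175166  0.03038073] [-0.36 -0.32  0.38]
```

View pics/w4.png

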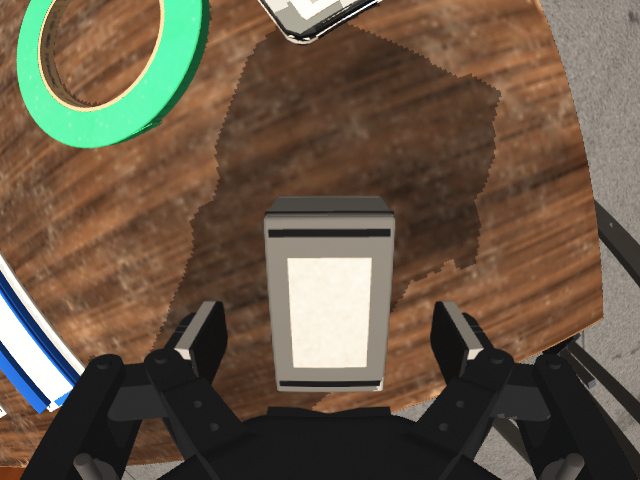

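Run:
```python
from h import *
f=dict(np.load("w4.npz"));W=cloud(f,True)
m=np.zeros((480,640),bool); m[298:362,175:228]=1; m[298:362,430:485]=1
P=W[m];k=(P[:,2]>.005)&(np.isfinite(P[:,2]));P=P[k]
d=P[:,:2]-[.4799,-.3117]; a=np.radians(-22.5); xl=d@[np.cos(a),np.sin(a)]; yl=d@[-np.sin(a),np.cos(a)]
fin=(abs(yl)>.03)&(abs(yl)<.06)&(abs(xl)<.03)&(P[:,2]<.12)
print(np.percentile(P[fin][:,2],[0,1,3,10,50]),np.percentile(xl[fin],[1,50,99]),np.percentile(yl[fin],[1,99]))
for v,u in ((305,210),(310,210),(330,210),(350,210),(305,215),(350,190),(305,445),(350,470)): print(v,u,W[v,u].round(4))
```

```text
[0.04457193 0.04628408 0.04784597 0.05159396 0.06595961] [-0.01090183  0.00679333  0.01108646] [-0.05464863  0.05547916]
305 210 [ 0.5068 -0.2732  0.0531]
310 210 [ 0.5062 -0.274   0.0567]
330 210 [ 0.5019 -0.2741  0.0644]
350 210 [ 0.4954 -0.2709  0.0668]
305 215 [ 0.506  -0.2749  0.0527]
350 190 [ 0.5058 -0.2748  0.083 ]
305 445 [ 0.4725 -0.3563  0.0535]
350 470 [ 0.4707 -0.3564  0.0817]
```

Run:
```python
from plant import *
from h import *
q=list(quat(np.radians(-22.5-90)))
def F(n=5,dt=.05):
    L=[]
    for i in range(n):
        L.append(read_state()["contact_force"]);sleep(dt)
    return np.mean(L,0),np.std(L,0)
print(move_linear([.4797,-.3115,.010],q,feed=.08,until_force=8))
close_gripper(50)
s=read_state();print(s["time_s"],s["opening"],s["ee_pos"],s["contact_force"].round(2))
if .04<s["opening"]<.06:
    p=s["ee_pos"]
    move_linear([p[0],p[1],p[2]+.015],feed=.04)
    t0=read_state()["time_s"]
    sleep(.3)
    print("held",*[v.round(2) for v in F(10,.08)])
    s=read_state();print(t0,s["time_s"],s["opening"],s["ee_pos"],s["torque"].round(3))
f=grab_frame("wrist"); cv2.imwrite("pics/w5.png",f["pixels"][:,:,::-1]); np.savez("w5.npz",**f)
f=grab_frame("side"); cv2.imwrite("pics/s5.png",cv2.resize(f["pixels"][270:430,230:430,::-1],None,fx=3.5,fy=3.5)); np.savez("s5.npz",**f)
```

```text
False
9.0 0.04945010709499594 [ 0.4798216  -0.31171782  0.01049949] [-1.02  0.4   6.18]
held [ 0.04 -0.06 -5.98] [0.39 0.26 0.66]
9.5417 10.675 0.049064126293473356 [ 0.47980749 -0.31175015  0.02551665] [0.045 0.052 0.006]
```

View pics/s5.png

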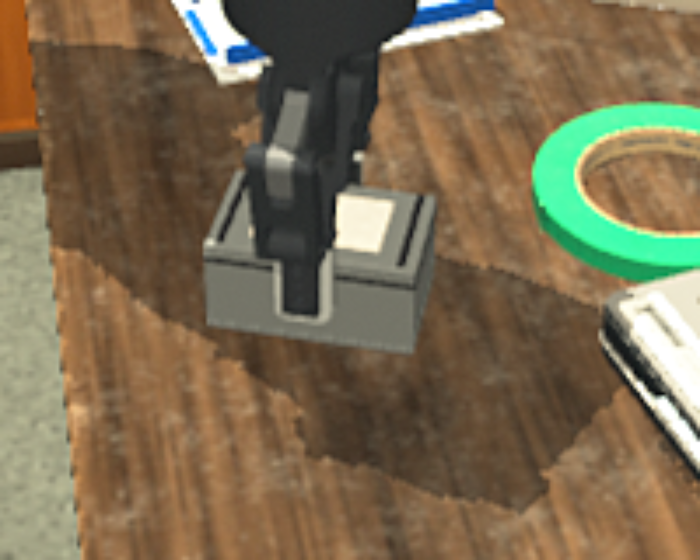

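View pics/w5.png

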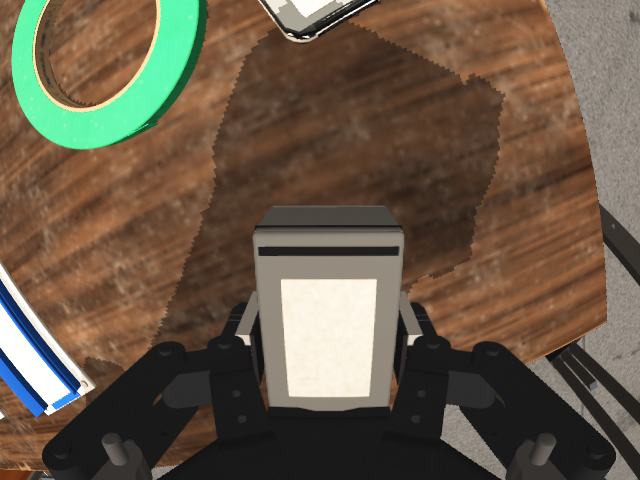

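Held force went from about 0 to −6 N, so the mass is about 0.6 kg: heavy, which means the orange dock. In the picture the case is level and centred between the pads. Next I'll check the fingertip height against the rail height.

Run:
```python
from h import *
f=dict(np.load("s5.npz"));W=cloud(f)
for v in range(346,366,1): print(v,[W[v,u].round(3).tolist() for u in (310,314,318,325)])
w=dict(np.load("w5.npz"));V=cloud(w,True)
a=np.radians(-22.5)
d=V[...,:2]-[.4798,-.3117];xl=d@[np.cos(a),np.sin(a)]; yl=d@[-np.sin(a),np.cos(a)]
z=V[...,2]
m=(z>.051)&(z<.062)&(abs(yl)<.024); print("top",np.median(z[m]),xl[m].min(),np.percentile(xl[m],99.5),np.percentile(yl[m],[.5,99.5]))
for s in (1,-1):
    k=(yl*s>.0255)&(yl*s<.045)&(abs(xl)<.02)&(z>.012)
    print("finger z min",np.percentile(z[k],[0,1,2,5,10]),k.sum())
```

```text
346 [[0.46, -0.344, 0.061], [0.465, -0.344, 0.061], [0.467, -0.366, 0.078], [0.481, -0.339, 0.055]]
347 [[0.46, -0.342, 0.058], [0.465, -0.346, 0.061], [0.47, -0.347, 0.06], [0.481, -0.339, 0.052]]
348 [[0.459, -0.346, 0.059], [0.465, -0.346, 0.058], [0.469, -0.35, 0.061], [0.481, -0.338, 0.05]]
349 [[0.459, -0.346, 0.058], [0.464, -0.348, 0.058], [0.469, -0.35, 0.059], [0.481, -0.339, 0.049]]
350 [[0.46, -0.343, 0.054], [0.465, -0.347, 0.056], [0.47, -0.347, 0.056], [0.481, -0.339, 0.048]]
351 [[0.46, -0.344, 0.053], [0.465, -0.344, 0.052], [0.47, -0.348, 0.055], [0.481, -0.339, 0.046]]
352 [[0.459, -0.346, 0.053], [0.465, -0.346, 0.052], [0.47, -0.349, 0.054], [0.481, -0.339, 0.044]]
353 [[0.46, -0.342, 0.048], [0.464, -0.348, 0.052], [0.469, -0.349, 0.052], [0.481, -0.339, 0.042]]
354 [[0.459, -0.344, 0.048], [0.465, -0.346, 0.048], [0.47, -0.349, 0.05], [0.481, -0.338, 0.04]]
355 [[0.459, -0.346, 0.048], [0.465, -0.343, 0.044], [0.469, -0.349, 0.049], [0.481, -0.339, 0.038]]
356 [[0.459, -0.346, 0.046], [0.465, -0.343, 0.042], [0.469, -0.35, 0.047], [0.481, -0.34, 0.038]]
357 [[0
[... 428 characters left out ...]
41, 0.032], [0.471, -0.34, 0.031], [0.481, -0.338, 0.028]]
362 [[0.461, -0.33, 0.022], [0.466, -0.333, 0.024], [0.471, -0.342, 0.03], [0.48, -0.342, 0.029]]
363 [[0.461, -0.331, 0.021], [0.467, -0.333, 0.022], [0.472, -0.336, 0.024], [0.481, -0.339, 0.025]]
364 [[0.461, -0.331, 0.019], [0.466, -0.335, 0.021], [0.472, -0.335, 0.02], [0.481, -0.339, 0.022]]
365 [[0.461, -0.332, 0.018], [0.467, -0.331, 0.017], [0.472, -0.334, 0.018], [0.481, -0.34, 0.022]]
top 0.057176404529382704 -0.036447975339017426 0.04202742619763147 [-0.0237914   0.02372298]
finger z min [0.03445026 0.03943629 0.04201536 0.04778835 0.05557531] 5530
finger z min [0.03396121 0.03947167 0.04179815 0.04755402 0.05546146] 5460
```

Fingertips are 18–19 mm above the case underside, against 14 mm of lip above the lane floor, so they clear. Next I'll check the clearance to the blue boxes beside the orange dock.

Run:
```python
from h import *
P=[]
for n in ("scene","side","wrist"):
    f=dict(np.load(n+"0.npz"));P.append((n,cloud(f,n=="wrist").reshape(-1,3)))
a=np.radians(8.16)
for n,Q in P:
    d=Q[:,:2]-[.5218,.0913];x=d@[np.cos(a),np.sin(a)];y=d@[-np.sin(a),np.cos(a)];z=Q[:,2]
    for x0 in range(-60,60,15):
        k=(x*1000>x0)&(x*1000<x0+15)&(y>.046)&(y<.12)&(z>.01)
        if k.sum()>5:print(n,x0,"ymin pct",np.percentile(y[k],[1,5,20]).round(3),"zmax",z[k].max().round(3),k.sum())
# open gripper profile from w4: yl vs z
V=cloud(dict(np.load("w4.npz")),True);a=np.radians(-22.5)
d=V[...,:2]-[.4799,-.3117];yl=d@[-np.sin(a),np.cos(a)];xl=d@[np.cos(a),np.sin(a)];z=V[...,2]-.030
for z0 in np.arange(.01,.14,.01):
    k=(z>z0)&(z<z0+.01)&(abs(yl)<.1)&(abs(xl)<.05)
    if k.any(): print("z-ee",z0.round(3),"yl",yl[k].min().round(3),yl[k].max().round(3),"xl",xl[k].min().round(3),xl[k].max().round(3))
```

```text
scene -15 ymin pct [0.072 0.075 0.081] zmax 0.056 252
scene 0 ymin pct [0.07  0.073 0.081] zmax 0.072 265
scene 15 ymin pct [0.065 0.068 0.076] zmax 0.073 201
scene 30 ymin pct [0.063 0.065 0.073] zmax 0.072 216
scene 45 ymin pct [0.06  0.063 0.071] zmax 0.072 222
side -15 ymin pct [0.067 0.068 0.071] zmax 0.055 93
side 0 ymin pct [0.064 0.065 0.069] zmax 0.071 182
side 15 ymin pct [0.063 0.064 0.068] zmax 0.071 219
side 30 ymin pct [0.059 0.061 0.065] zmax 0.072 233
side 45 ymin pct [0.056 0.059 0.063] zmax 0.072 237
wrist -45 ymin pct [0.118 0.119 0.119] zmax 0.013 6
wrist -15 ymin pct [0.071 0.072 0.074] zmax 0.055 404
wrist 0 ymin pct [0.068 0.069 0.073] zmax 0.055 632
wrist 15 ymin pct [0.065 0.066 0.07 ] zmax 0.056 641
wrist 30 ymin pct [0.062 0.063 0.067] zmax 0.056 639
wrist 45 ymin pct [0.059 0.06  0.064] zmax 0.06 642
z-ee 0.01 yl -0.049 0.05 xl -0.042 0.042
z-ee 0.02 yl -0.056 0.057 xl -0.013 0.011
z-ee 0.03 yl -0.056 0.057 xl -0.012 0.011
z-ee 0.04 yl -0.056 0.057 xl -0.013 0.011
z-ee 0.05 yl -0.066 0.066 xl -0.003 0.013
z-ee 0.06 yl -0.074 0.075 xl -0.014 0.013
z-ee 0.07 yl -0.074 0.075 xl -0.016 0.017
z-ee 0.08 yl -0.072 0.074 xl -0.015 0.018
z-ee 0.09 yl -0.071 0.072 xl -0.014 0.02
z-ee 0.1 yl -0.07 0.071 xl 0.002 0.02
z-ee 0.11 yl -0.069 0.07 xl 0.009 0.013
```

Run:
```python
from h import *
a=np.radians(8.16)
for n in ("scene","side","wrist"):
    Q=cloud(dict(np.load(n+"0.npz")),n=="wrist").reshape(-1,3)
    d=Q[:,:2]-[.5218,.0913];x=d@[np.cos(a),np.sin(a)];y=d@[-np.sin(a),np.cos(a)];z=Q[:,2]
    for z0,z1 in ((.02,.045),(.045,.058),(.058,.066),(.066,.08)):
        for x0,x1 in((-.02,.01),(.01,.04)):
            k=(x>x0)&(x<x1)&(y>.046)&(y<.13)&(z>z0)&(z<z1)
            if k.sum()>3: print(n,z0,x0,np.percentile(y[k],[0,2,10]).round(3),k.sum())
```

```text
scene 0.02 -0.02 [0.073 0.075 0.081] 148
scene 0.045 -0.02 [0.068 0.072 0.076] 350
scene 0.045 0.01 [0.063 0.065 0.069] 261
scene 0.058 -0.02 [0.112 0.113 0.115] 35
scene 0.058 0.01 [0.114 0.115 0.118] 15
scene 0.066 -0.02 [0.113 0.113 0.114] 10
scene 0.066 0.01 [0.098 0.101 0.106] 252
side 0.02 -0.02 [0.065 0.066 0.067] 59
side 0.02 0.01 [0.06  0.061 0.063] 85
side 0.045 -0.02 [0.064 0.067 0.069] 138
side 0.045 0.01 [0.06  0.061 0.064] 189
side 0.058 -0.02 [0.109 0.109 0.109] 9
side 0.058 0.01 [0.093 0.095 0.097] 57
side 0.066 0.01 [0.093 0.096 0.1  ] 90
wrist 0.02 -0.02 [0.069 0.069 0.07 ] 57
wrist 0.02 0.01 [0.063 0.063 0.064] 77
wrist 0.045 -0.02 [0.069 0.07  0.073] 772
wrist 0.045 0.01 [0.063 0.065 0.068] 1201
```

Clearance is enough: box edges are at y' ≥ 61 mm and up to 55 mm high, the fingers reach 57 mm, and the wider knuckles are above z 64 mm. Next I'll carry the case to a hover over the orange lane and refit the dock.

Run:
```python
from plant import *
from h import *
a=np.radians(8.16)
q=list(quat(a-np.pi/2))
move_linear([.4798,-.3117,.10],feed=.15)
movep([.502,.0885,.095],q)
f=grab_frame("wrist"); cv2.imwrite("pics/w6.png",f["pixels"][:,:,::-1]); np.savez("w6.npz",**f)
s=read_state();print(s["time_s"],s["opening"],s["ee_pos"],s["contact_force"].round(2))
import fit2
np.savez("w6.npz",**f);
try: fit2.run([("wrist","w6.npz")])
except Exception as e: print(e)
```

```text
12.9583 0.04929867353398083 [0.50237222 0.08706542 0.0949818 ] [ 0.23  0.19 -4.92]
wrist orange [521.3  91.4] 7.94 n 825 832 1817 res 1.53 wall x pct [67.3 74.9] wall y [-31.8  32. ] foll x [27.6 29.4 33.3] y [-20.5  20.1]
wrist blue [528.1 -72.2] 10.34 n 547 1257 928 res 1.36 wall x pct [67.4 74.6] wall y [-31.6  33. ] foll x [29.  33.7 34.3] y [-20.3  23.6]
```

View pics/w6.png

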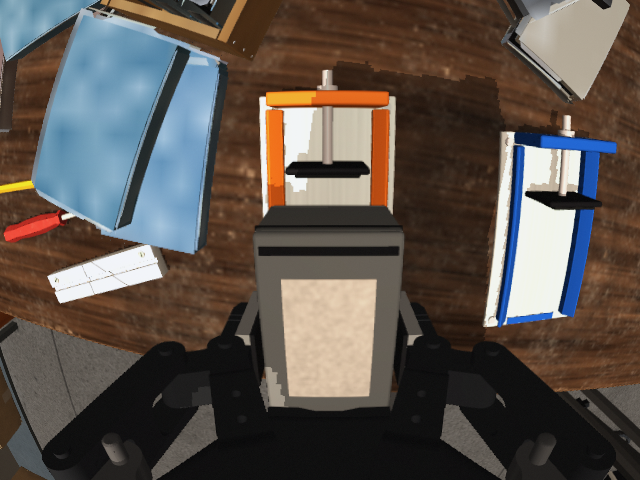

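The dock refit agrees with the earlier fit: (521.5, 91.4), 8.0°. The picture shows the case squarely above the lane, with the follower ahead at about (327,168). Next I'll lower it until it touches the floor.

```bash
cat >> h.py <<'E'
A=np.radians(8.0);D=np.array([np.cos(A),np.sin(A),0]);O=np.array([.5215,.09135,0])
def dk(x,z): return list(O+D*x+[0,0,z])
def local(p):
    d=p-O; return np.array([d@D, -d[0]*D[1]+d[1]*D[0], p[2]])
E
python3 - <<'E'
from plant import *
from h import *
q=list(quat(A-np.pi/2))
def F(n=5,dt=.05):
    L=[]
    for i in range(n):
        L.append(read_state()["contact_force"]);sleep(dt)
    return np.mean(L,0)
move_linear(dk(-.020,.040),q,feed=.1)
sleep(.2);b=F();print("hover",b.round(2))
hit=move_linear(dk(-.020,.0125),q,feed=.02,until_force=4.5)
s=read_state();f=F(4);print(hit,s["time_s"],local(s["ee_pos"]).round(4),f.round(2),s["torque"].round(2))
fr=grab_frame("wrist"); cv2.imwrite("pics/w7.png",fr["pixels"][:,:,::-1])
fr=grab_frame("side"); cv2.imwrite("pics/s7.png",cv2.resize(fr["pixels"][180:270,240:400,::-1],None,fx=5,fy=5))
np.save("b.npy",b)
E
```

```text
hover [ 0.27 -0.01 -5.7 ]
True 15.2667 [-0.0201 -0.      0.0145] [-1.06  0.04  8.21] [ 0.04  0.23 -0.02]
```

View pics/w7.png

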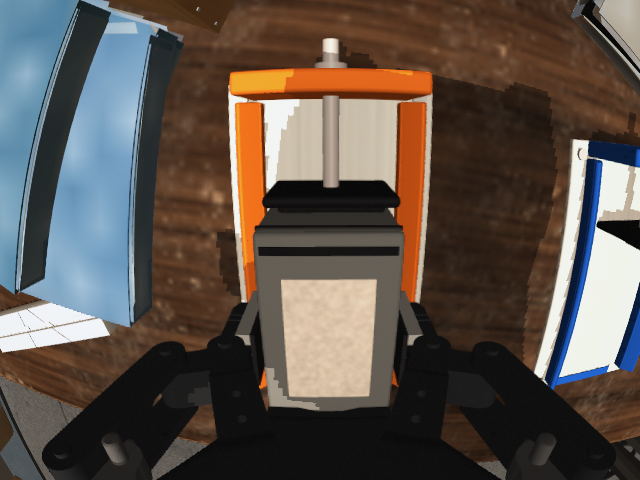

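View pics/s7.png

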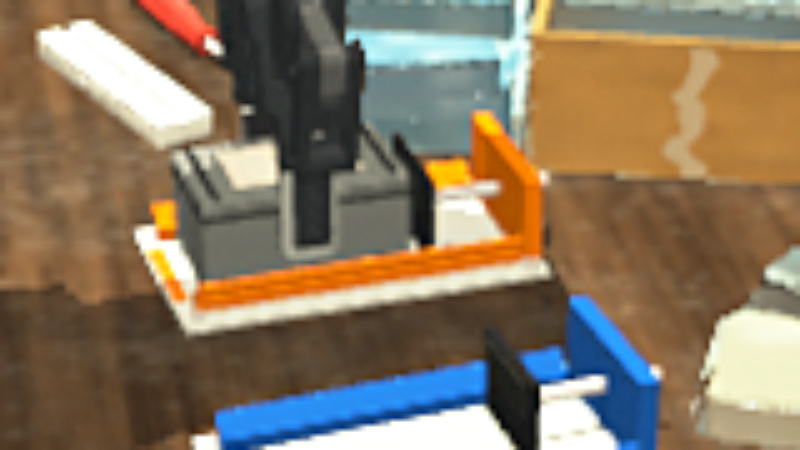

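The case lies flat between the rails, at exactly the predicted height, with the follower a few mm ahead. It is being pressed down with about 8 N, so I'll relieve that first, then slide it slowly.

Run:
```python
from plant import *
from h import *
q=list(quat(A-np.pi/2)); b=np.load("b.npy")
def F(n=5,dt=.04):
    L=[]
    for i in range(n):
        L.append(read_state()["contact_force"]);sleep(dt)
    return np.mean(L,0)
z=.0145
for i in range(4):
    move_linear(dk(-.020,z),q,feed=.01); f=F(4); print(z,f.round(2),local(read_state()["ee_pos"]).round(4))
    if f[2]<0: break
    z+=.0002
r=move_linear(dk(-.016,z),q,feed=.01,until_force=6); f=F(5);s=read_state();print(r,s["time_s"],local(s["ee_pos"]).round(4),f.round(2),"push",-(f-b)@D)
np.save("z.npy",z)
```

```text
0.0145 [-0.42 -0.17 -2.25] [-0.0199 -0.      0.0145]
True 16.4167 [-0.0197  0.      0.0145] [-0.24  0.08  7.08] push 0.4938742682408706
```

```bash
cat > slide.py <<'E'
from plant import *
from h import *
q=list(quat(A-np.pi/2)); b=np.load("b.npy")
def F(n=4,dt=.03):
    L=[]
    for i in range(n):
        L.append(read_state()["contact_force"]);sleep(dt)
    return np.mean(L,0)
def push(f): return float(-(f-b)@D)
E
python3 - <<'E'
from slide import *
z=.0148
x=local(read_state()["ee_pos"])[0]
move_linear(dk(x,z),q,feed=.01);f=F();print("relief",f.round(2))
for i in range(7):
    x+=.002
    r=move_linear(dk(x,z),q,feed=.01,until_force=7); f=F();s=read_state()
    print(r,round(x,4),s["time_s"],local(s["ee_pos"]).round(4),f.round(2),"push",round(push(f),2))
    if push(f)>9: break
E
```

```text
relief [-0.37  0.2  -5.07]
False -0.0177 17.2833 [-0.0178 -0.      0.0148] [-0.28  0.01 -5.82] push 0.54
False -0.0157 17.7667 [-0.0158  0.      0.0148] [ 0.12 -0.28 -5.35] push 0.18
False -0.0137 18.25 [-0.0138 -0.      0.0148] [-1.36 -0.34 -5.44] push 1.66
False -0.0117 18.7333 [-0.0116  0.      0.0148] [-0.83  0.28 -5.86] push 1.05
False -0.0097 19.2167 [-0.0096 -0.      0.0148] [-1.1  -0.35 -6.25] push 1.4
False -0.0077 19.7 [-0.0076  0.      0.0148] [-0.85 -0.28 -6.  ] push 1.14
False -0.0057 20.1833 [-0.0056  0.      0.0148] [-1.18  0.01 -5.71] push 1.44
```

Run:
```python
from slide import *
z=.0146
r=move_linear(dk(.002,z),q,feed=.012,until_force=9); f=F();s=read_state()
print(r,s["time_s"],local(s["ee_pos"]).round(4),f.round(2),"push",round(push(f),2))
x=.002
for i in range(8):
    if r: break
    x+=.0015
    r=move_linear(dk(x,z),q,feed=.006,until_force=7); f=F();s=read_state()
    print(r,round(x,4),s["time_s"],local(s["ee_pos"]).round(4),f.round(2),"push",round(push(f),2))
    if push(f)>5: break
```

```text
False 21.1083 [ 0.0022 -0.      0.0147] [-0.12  0.2  -6.04] push 0.35
False 0.0035 21.6417 [ 0.0034 -0.      0.0146] [-2.24 -0.18 -4.3 ] push 2.5
True 0.005 21.9917 [0.0035 0.     0.0145] [-1.42 -0.15  7.18] push 1.69
```

Run:
```python
from slide import *
z=.0148
x=.0035
move_linear(dk(x,z),q,feed=.01)
for i in range(16):
    x+=.001
    r=move_linear(dk(x,z),q,feed=.005,until_force=8); f=F();s=read_state()
    print(r,round(x,4),s["time_s"],local(s["ee_pos"]).round(4),f.round(2),"push",round(push(f),2))
    if r or push(f)>5: break
```

```text
True 0.0045 22.6667 [0.0035 0.     0.0145] [-0.99 -0.46  6.5 ] push 1.31
```

Run:
```python
from slide import *
x=.0035
for z in (.0149,.0152):
    move_linear(dk(x,z),q,feed=.01); f=F(3);print(z,local(read_state()["ee_pos"]).round(5),f.round(2))
    if f[2]<-4: break
for i in range(16):
    x+=.001
    r=move_linear(dk(x,z),q,feed=.005,until_force=9); f=F();s=read_state()
    print(r,round(x,4),s["time_s"],local(s["ee_pos"]).round(5),f.round(2),"push",round(push(f),2))
    if r or push(f)>5: break
```

```text
0.0149 [ 3.400e-03 -1.000e-05  1.473e-02] [ 0.08 -0.11 -5.77]
True 0.0045 23.45 [ 0.00345 -0.       0.01452] [-1.4  -0.1   6.56] push 1.66
```

Run:
```python
from slide import *
x=.0035; z=.0151
move_linear(dk(x,z),q,feed=.01); f=F(3);print(z,local(read_state()["ee_pos"]).round(5),f.round(2))
for i in range(16):
    x+=.0006
    move_linear(dk(x,z),q,feed=.005); f=F(3);s=read_state()
    print(round(x,4),round(s["time_s"],2),local(s["ee_pos"]).round(5),f.round(2),"push",round(push(f),2))
    if push(f)>6: break
```

```text
0.0151 [3.310e-03 2.000e-05 1.492e-02] [ 0.11 -0.19 -5.07]
0.0041 24.22 [ 3.58e-03 -1.00e-05  1.49e-02] [-4.95 -0.61 -4.38] push 5.25
0.0047 24.58 [ 3.600e-03 -1.000e-05  1.484e-02] [-9.29 -1.02 -1.33] push 9.6
```

Run:
```python
from slide import *
s=read_state();print(s["time_s"],s["opening"],local(s["ee_pos"]),push(F(3)))
fr=grab_frame("wrist"); cv2.imwrite("pics/w8.png",fr["pixels"][:,:,::-1]); np.savez("w8.npz",**fr)
g=grab_frame("side"); cv2.imwrite("pics/s8.png",cv2.resize(g["pixels"][180:270,240:400,::-1],None,fx=5,fy=5)); np.savez("s8.npz",**g)
def loc(W):
    d=W-O; return np.stack([d@D,-d[...,0]*D[1]+d[...,1]*D[0],W[...,2]],-1)
L=loc(cloud(fr,True));x,y,z=L[...,0],L[...,1],L[...,2]
H=cv2.cvtColor(fr["pixels"],cv2.COLOR_RGB2HSV)
k=(H[...,2]<70)&(z>.033)&(z<.044)&(abs(y)<.025)&(x>.03)&(x<.066)
print("foll",np.percentile(x[k],[2,10,50,90,98]).round(4),np.percentile(z[k],[5,95]).round(4))
k=(z>.044)&(z<.050)&(abs(y)<.024)&(x<.06)&(x>0); print("case front",np.percentile(x[k],[99,99.8]).round(4),"z",np.median(z[k]),"y",np.percentile(y[k],[1,99]))
```

```text
24.5833 0.0495705433880347 [ 3.60090689e-03 -1.45005542e-05  1.48440281e-02] 9.519885246634216
foll [0.0456 0.046  0.0496 0.0517 0.0519] [0.0346 0.0417]
case front [0.0457 0.046 ] z 0.046546075803180015 y [-0.02346949  0.02351329]
```

View pics/w8.png

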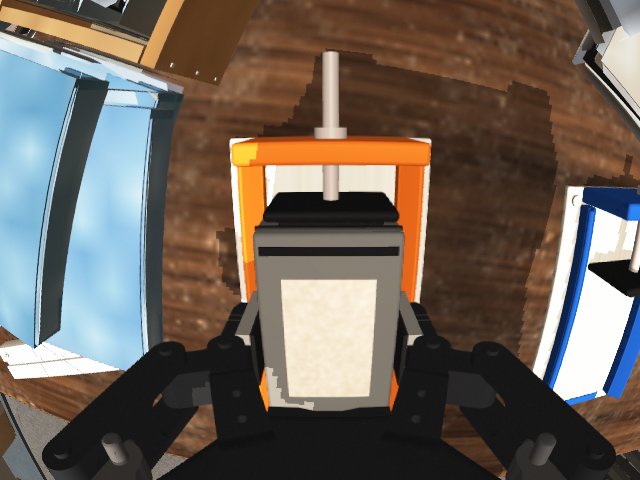

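View pics/s8.png

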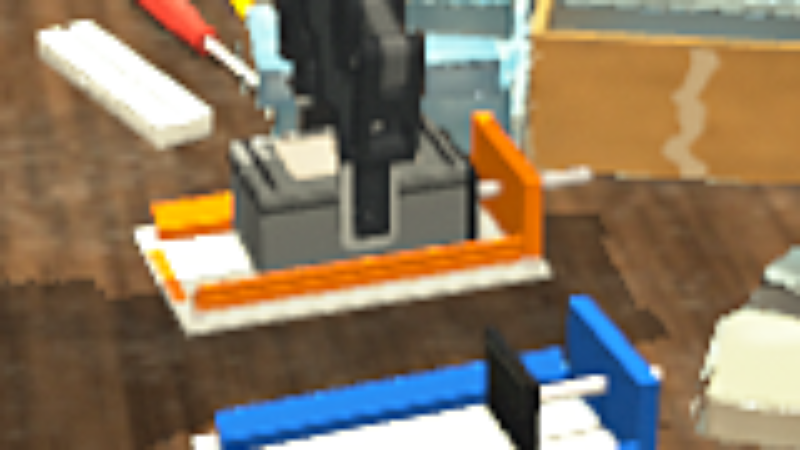

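The follower has moved from about 31 to 48.8 mm and the case is in contact with it. The force rises steeply while the position barely changes, so this looks like the stop. Next I'll raise the force in small steps to about 14.5 N.

Run:
```python
from slide import *
x=.0047;z=.0151
for i in range(6):
    x+=.0003
    move_linear(dk(x,z),q,feed=.005); f=F(4);s=read_state()
    print(round(x,4),round(s["time_s"],2),local(s["ee_pos"]).round(5),f.round(2),"push",round(push(f),2))
    if push(f)>13.3: break
L=[]
for i in range(12): L.append(push(read_state()["contact_force"]));sleep(.05)
print("hold",np.round(L,1),local(read_state()["ee_pos"]).round(5))
```

```text
0.005 25.17 [ 3.620e-03 -2.000e-05  1.482e-02] [-11.43  -1.29   0.96] push 11.76
0.0053 25.55 [ 0.00364 -0.       0.01477] [-14.13  -1.8    2.87] push 14.51
hold [14.4 14.5 14.2 13.5 14.  14.3 14.1 14.2 14.3 14.3 14.3 14.9] [ 0.00363 -0.       0.01478]
```

The push held 14.3 N for 0.9 s, but the measured deflection (about 0.05 mm) is stiffer than the stop was described to be. To rule out a jam against the floor, I'll unload the vertical force while still pushing and see whether anything advances.

Run:
```python
from slide import *
x=.0053
for z in (.0155,.0159):
    move_linear(dk(x,z),q,feed=.005); f=F(5);s=read_state()
    print(z,round(s["time_s"],2),s["opening"].round(4),local(s["ee_pos"]).round(5),f.round(2),"push",round(push(f),2))
```

```text
Traceback (most recent call last):
AttributeError: 'float' object has no attribute 'round'
```

Run:
```python
from slide import *
x=.0053
for z in (.0155,.0160):
    move_linear(dk(x,z),q,feed=.005); f=F(5);s=read_state()
    print(z,round(s["time_s"],2),s["opening"],local(s["ee_pos"]).round(5),f.round(2),"push",round(push(f),2))
```

```text
0.0155 26.98 0.04951730574148058 [ 3.620e-03 -3.000e-05  1.495e-02] [-11.28  -1.19  -2.91] push 11.6
0.016 27.4 0.04905835499172403 [3.600e-03 1.000e-05 1.525e-02] [-9.01 -1.57 -8.36] push 9.41
```

Run:
```python
from slide import *
def reg(a,b,r):
    y0,y1,x0,x1=r
    A_=cv2.cvtColor(a["pixels"],cv2.COLOR_RGB2GRAY)[y0:y1,x0:x1].astype(np.float32);B_=cv2.cvtColor(b["pixels"],cv2.COLOR_RGB2GRAY)[y0:y1,x0:x1].astype(np.float32)
    return np.round(cv2.phaseCorrelate(A_,B_,cv2.createHanningWindow((x1-x0,y1-y0),cv2.CV_32F))[0],3)
s8=dict(np.load("s8.npz"))
move_linear(dk(.0053,.0151),q,feed=.005)
L=[]
for i in range(12): L.append(push(read_state()["contact_force"]));sleep(.05)
g=grab_frame("side"); f=F(3)
print(np.round(L,1),f.round(2),local(read_state()["ee_pos"]).round(5),read_state()["time_s"])
np.savez("s9.npz",**g)
for nm,r in (("case",(205,237,286,336)),("rod",(206,226,334,362)),("dock",(228,246,270,350)),("blue",(240,280,280,380))): print(nm,reg(s8,g,r))
c0=g["R"]@np.array(dk(.0,.04))+g["t"];c1=g["R"]@np.array(dk(.001,.04))+g["t"];K=g["K"];print("1mm =",(K@c1/c1[2]-K@c0/c0[2])[:2])
```

```text
[14.1 13.4 12.7 12.9 12.8 13.  13.3 12.6 13.3 13.1 12.4 13.3] [-12.44  -1.87   1.  ] [ 0.00364 -0.       0.0147 ] 28.4833
case [-0.031  0.038]
rod [-0.032 -0.152]
dock [-0.052  0.018]
blue [-0.003 -0.007]
1mm = [ 0.48210899 -0.06932984]
```

Run:
```python
from slide import *
N=np.array([-D[1],D[0],0])
def FT(n=8):
    a=[];t=[]
    for i in range(n):
        s=read_state();a.append(s["contact_force"]);t.append(s["torque"]);sleep(.03)
    return np.mean(a,0),np.mean(t,0)
for x,z in ((.0053,.0151),(.0053,.0160)):
    move_linear(dk(x,z),q,feed=.008);f,t=FT()
    print(x,z,"F along",(f@D).round(2),"z",f[2].round(2),"T about lateral",(t@N).round(3),"about D",(t@D).round(3),"tz",t[2].round(3),local(read_state()["ee_pos"]).round(5))
print(read_state()["time_s"])
```

```text
0.0053 0.0151 F along -12.66 z 0.58 T about lateral 2.446 about D 0.039 tz 0.024 [ 3.640e-03 -2.000e-05  1.471e-02]
0.0053 0.016 F along -9.74 z -7.3 T about lateral 2.01 about D 0.024 tz -0.003 [ 3.620e-03 -2.000e-05  1.529e-02]
29.5333
```

No floor jam: the case didn't move in the side view, and nothing advanced once it was lifted off the floor. The lane ahead was seen clear, so it is the stop. Floor friction may have taken part of that push, so I'll press once more with little floor load, then ease off and release.

Run:
```python
from slide import *
x=.0053;z=.0158
for i in range(7):
    move_linear(dk(x,z),q,feed=.008); f=F(4,.03);p=push(f);print(round(x,4),round(z,4),f.round(2),"push",round(p,2),local(read_state()["ee_pos"]).round(5))
    if 14.6<p<16.8 : break
    x+=np.clip((15.5-p)/8.5,-.0006,.0006); z+=.0001 if f[2]>-4 else -.0001 if f[2]<-7 else 0
L=[]
for i in range(12): L.append(push(read_state()["contact_force"]));sleep(.05)
print("hold",np.round(L,1),local(read_state()["ee_pos"]).round(5))
# ease off to ~4 N
for i in range(6):
    x-=.0006 if i else .001
    z=max(.0150,z-.0003)
    move_linear(dk(x,z),q,feed=.01); f=F(3,.03);p=push(f);print("ease",round(x,4),round(z,4),f.round(2),round(p,2))
    if p<5: break
print(read_state()["time_s"])
```

```text
0.0053 0.0158 [-9.89 -1.31 -4.79] push 10.24 [ 3.670e-03 -2.000e-05  1.523e-02]
0.0059 0.0158 [-14.7   -2.02  -0.6 ] push 15.1 [ 3.650e-03 -2.000e-05  1.515e-02]
hold [15.6 15.  15.4 15.6 14.3 14.2 15.8 15.4 15.  14.8 14.9 15.5] [ 3.620e-03 -4.000e-05  1.513e-02]
ease 0.0049 0.0155 [-9.55 -1.2  -2.02] 9.88
ease 0.0043 0.0152 [-7.27 -0.92 -3.14] 7.59
ease 0.0037 0.015 [-3.98 -0.63 -4.86] 4.29
31.9583
```

Run:
```python
from slide import *
move_linear(dk(.0037,.0147),q,feed=.01); f=F(3);print(f.round(2),push(f))
open_jaws(); s=read_state();print(s["opening"],s["contact_force"].round(2),s["time_s"])
move_linear(dk(.0037,.10),q,feed=.12)
fr=grab_frame("wrist"); cv2.imwrite("pics/w10.png",fr["pixels"][:,:,::-1])
g=grab_frame("side"); cv2.imwrite("pics/s10.png",cv2.resize(g["pixels"][180:270,240:400,::-1],None,fx=5,fy=5))
def loc(W):
    d=W-O; return np.stack([d@D,-d[...,0]*D[1]+d[...,1]*D[0],W[...,2]],-1)
L=loc(cloud(fr,True));x,y,z=L[...,0],L[...,1],L[...,2]
H=cv2.cvtColor(fr["pixels"],cv2.COLOR_RGB2HSV)
k=(H[...,2]<70)&(z>.033)&(z<.044)&(abs(y)<.025)&(x>.03)&(x<.066)
print("foll",np.percentile(x[k],[2,50,98]).round(4))
k=(z>.042)&(z<.050)&(abs(y)<.035)&(x<.06)&(x>-.06); 
print("case",cv2.minAreaRect((np.c_[x[k],y[k]]*1000).astype(np.float32)),np.percentile(z[k],[2,50,98]))
print(read_state()["time_s"],read_state()["contact_force"])
```

```text
[-4.42 -0.69 -3.12] 4.732042577192111
0.0854850526868997 [-0.75  0.32  0.03] 32.7583
foll [0.0455 0.0488 0.0517]
case ((6.700782775878906, 0.8750724792480469), (90.19513702392578, 50.536983489990234), 0.08085938543081284) [0.04466228 0.04621774 0.04760056]
33.7167 [ 0.43351578  0.25942759 -0.47656127]
```

View pics/w10.png

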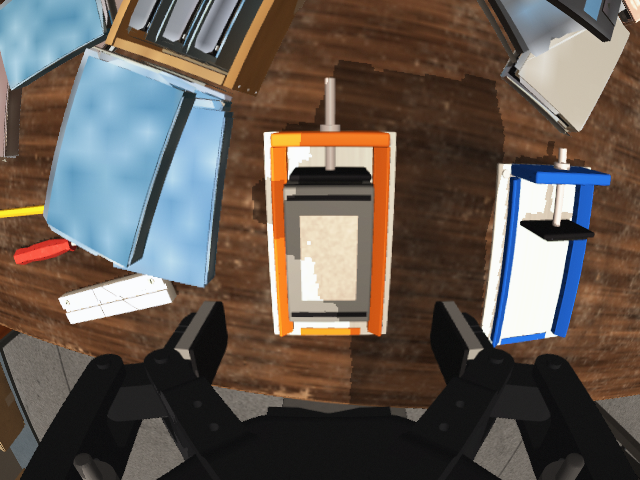

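View pics/s10.png

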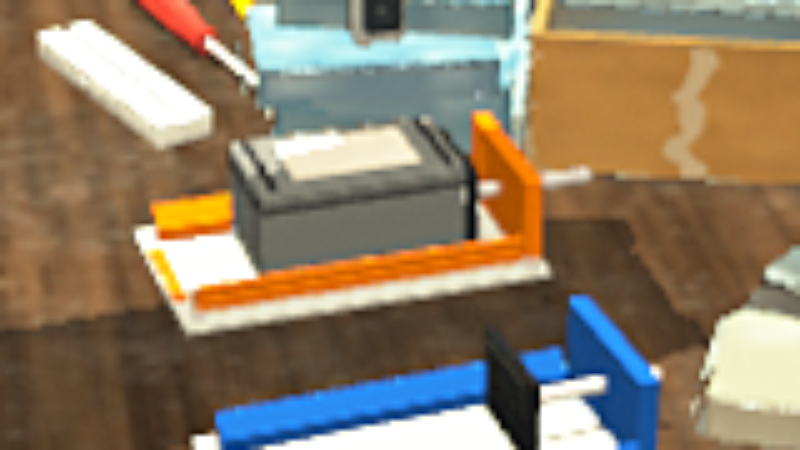

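The case lies flat in the orange lane at about (330,250), against the follower at (330,178). The blue dock, tape and splicing block are undisturbed. Handing in.

Run:
```python
from plant import *
job_done();print(read_state()["time_s"])
```

```text
the job is handed in; nothing more can be done
the job is handed in; nothing more can be done
```

The case weighed about 0.6 kg, so I treated it as full, laid it in the orange lane and pressed it against the follower. I handed it in at about 34 s with the gripper open and clear above it.

- **Grasp:** the first grasp closed on air above the case. The shut fingertips measured about 5 mm behind the reported TCP, not 19 mm ahead as stated. The second grasp, about 29 mm lower, held. I then lifted the case 15 mm and held it for about 1.1 s.
- **Pressing:** the follower moved about 18 mm, to roughly 48.7 mm along the dock, where the force rose sharply. I held 14.3 N for about 0.7 s, then 13 N and about 15 N for roughly 0.6 s each while checking it. I eased to about 4.5 N before opening the jaws.
- **Last checks:** in the final pictures the case is flat between the rails and touching the follower, and the follower is still at its pressed position. The blue follower and splicing block look as they were. The tape was out of the final pictures, but I never moved near it after weighing the case.
- **What disagreed:** the stop felt almost rigid, giving less than 0.1 mm from 5 to 15 N, where 3 to 10 N per mm was stated. The 18 mm of travel is also at the low end of the stated range. I found no floor jam and saw nothing else in the lane, so I took it as the stop; that is an inference, not a direct check.

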